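# Load a radio module behind the spring gate of its test fixture

### The job

Load the blue-lidded radio module into the test fixture, brass contact end first: lay it in the feed channel, hold the yellow spring gate fully aside while you push the module all the way in against the sprung contact block, and let the gate close behind it before you let the module come back, so that it stays trapped against the contacts. Do not ram the contact block, and leave everything else on the bench where it is.

Things in the scene. Friction and masses are not known exactly. Their poses are not given: they have to be found in the camera images.
- module: aluminium radio module with a blue lid, 46 (x) x 50 (y) x 20 (z) mm, 0.1 to 0.2 kg; origin at the centre of its underside, +x points to its contact end (brass strip on top and brass pads on the end face). It starts flat on the bench and can be gripped across its 50 mm width.
- module_nose (a point): centre of the contact end face of the blue module, 23 mm along its +x and 10 mm above its underside
- fixture: fixed test fixture. +x: direction of insertion; +y: side to which the gate opens; origin at bench level on the channel's centre line, at the inner face of the gate's lip. In its frame (mm): grey base plate x -150 to 100, y -45 to 115, top at z 10; black gate slide block x -60 to 0, y 62 to 108, top at z 36; black contact housing x 62 to 96, top at z 38
- feed (a point): point on the base plate (fixture x -112, y 0, z 10 mm) where the module can be laid from above, its +x along the fixture's: just clear of the gate bar's tail, the plate flat and open on both sides. From here it is pushed along +x between low rails (top at z 16, inner faces at y +-26.25 from x -75 on, flaring outward from x -93 to -75)
- seat (a point): point on the pocket floor (fixture x 23, y 0, z 10 mm) where the centre of the module's underside must finally be, its tail end resting on the lip's inner face. The closed pocket (walls, roof z 32 to 37 mm) runs from x 12 to 56: a module can only come in along +x, past the gate
- gate (a joint): opening of the yellow spring gate in m: 0 shut, 0.020 at its stop; it slides along the fixture's +y and springs back by itself (2 N at first, 3.5 N when fully open). The module passes once it is open more than about 0.018
- gate_lip (a point): on the gate's lip, middle of the face that is pushed to open it (it looks along the fixture's -y); moves with the gate. The lip is 10 mm thick (fixture x -10 to 0), z 17 to 46 mm; shut, its pushed face is at fixture y 9 mm, so that it blocks the channel from there upward in y. A finger behind the module, moved along -y, lets the lip follow it across behind the module
- gate_tail (a point): tail end of the gate's bar, on the same pushed face (flush with the lip's), at fixture x -80, z 40 mm. The bar runs from here to the lip (z 34 to 46 mm), 4 mm above a module in the channel. A finger in the channel behind the module, tip at z 18 to 24 mm (above the rails), can push the bar along +y and slide along it and the lip in +x while pushing the module's tail end
- contact: brass sprung block at the end of the pocket, 36 mm wide, 14 high; origin at the centre of the face that meets the module, at fixture x 42 mm when free. It yields along +x by 9 mm (3 N at first, 7.5 N at its stop, where the module's tail end is 5 mm past the lip's inner face). Unheld, it pushes the module 4 mm back out beyond that face, in the gate's way. Over 45 N damages it
- spare: the other radio module, same size and shape as the blue one but with an orange lid; lies flat on the bench, origin at the centre of its underside; not to be used
- mug: white mug, 80 mm across and 92 mm tall, origin at the centre of its underside
- driver: red-handled screwdriver, 190 mm long, lying along its x axis
- tray: blue divided parts tray, 120 x 90 x 35 mm, origin at the centre of its underside
- horn: small brass horn antenna on a stand, about 105 mm tall with a 50 mm foot, origin at the centre of its underside
- jar: clear jar with a black cap, 56 mm across and 70 mm tall, origin at the centre of its underside
- attenuator: black upright cylinder with a brass stub, 32 mm across and 59 mm tall, origin at the centre of its underside
There are look-alikes about, which are no part of the job. Leave any purple look-alike of the module alone.

How it is judged:
On the way, in this order (a step that is already met when the one before it is completed fails the run):
1. the gate is held aside while the blue module waits in the channel in front of it, contact end first (value of joint gate above 0.012 m and x of module_nose in the frame of fixture between -0.08 and 0.006 m and y of module_nose in the frame of fixture between -0.02 and 0.02 m and height (world z) of module_nose below 0.028 m), for 0.1 s.
2. the module is pushed in past the gate's lip with the gate still held aside (value of joint gate above 0.012 m and x of module_nose in the frame of fixture above 0.0445 m and y of module_nose in the frame of fixture between -0.008 and 0.008 m), for 0.1 s.
At the end, for the whole second after the job is handed in: the blue module lies in the pocket, contact end inward (end face 43.5 to 49 mm past the inner face of the lip, within 6 mm of the centre line and 0.1 rad of straight, flat on the floor), at rest and released, with the gate shut behind it (within 3 mm) (value of joint gate below 0.003 m and x of module_nose in the frame of fixture between 0.0435 and 0.049 m and y of module_nose in the frame of fixture between -0.006 and 0.006 m and angle between the x axis of module and the x axis of fixture, either way round below 0.1 rad and height (world z) of module_nose between 0.016 and 0.024 m and linear speed of module below 0.01 m/s and contact force between the fingers and module below 0.1 N); the robot touches nothing.
It fails at once if the contact block is rammed (pressed with more than 45 N) (contact force between module and contact above 45 N).
It fails at once if another thing on the bench is moved by more than 30 mm (distance of any of spare, mug, driver, tray, horn, jar, attenuator from where it was at the start of the episode above 0.03 m).
It also fails if it takes over 67 s, if anything falls off the work surface, if the arm or the gripper's body presses on something with over 40 N, if the wrist force passes 120 N, or if a joint passes its speed limit or range.

### The arm

A 6-joint arm with a two-finger parallel gripper is mounted at the origin on the work surface. World frame = base frame: x ahead of the robot, y to its left, z up, the work surface at z = 0. Lengths are in m, angles in rad, forces in N, time in s.
With the tool pointing down it reaches from about 0.325 to 0.775 m from the base axis. Payload 5.5 kg.
Tool frame: the origin (TCP) lies at the very end of the fingers, on their centre line; the grasp point (between the pads) lies 19 mm behind it; z points along the fingers, y is the direction in which the jaws open and shut (so a half turn about z gives the same grasp; the last joint's range is limited). The gripper opens to 85 mm and grips with 20 to 120 N. Pads are 22 mm wide; open, the fingers measure 114 mm over their backs; the gripper's body (76 mm by 85 mm) begins 54 mm behind the grasp point. The pads swing forward as they close: fully open they stand 13 mm farther back than shut.
Start: joints at [1.285, 0.091, 1.231, -0, 1.82, -0.057], TCP at [0.136, 0.584, 0.231] pointing down, gripper open.
Joint ranges: [-2.87, 2.87], [-0.86, 2.18], [0.17, 2.46], [-1.51, 4.65], [0.06, 2.69], [-2.65, 2.65]. Speed limits (rad/s): [2.57, 2.57, 3.01, 3.14, 3.14, 3.14].

### API

Orientations are given as a unit quaternion [x, y, z, w].
In Python, from plant import bot, snapshot, camera_model, trace, landmark_of gives the robot as it stands.
- The arm moves only by the tool send_rows, never from a script. Its argument "series" is a list of rows, each an object with "hand": the opening in per cent of the stroke, from 0 (shut) to 100 (fully open); "dp": the shift along the tool's x, y, z in mm, a list of three; "turn": the turn, a rotation vector about the tool's x, y, z in degrees, a list of three. In form: [{"hand": hand, "dp": [dx, dy, dz], "turn": [rx, ry, rz]}, ...]. A call has 1 to 20 rows; each row is the pose to reach, as a shift and turn from the pose measured when the call began, along the tool's axes at that moment; what a row does not reach only later rows make up. A row lasts 1/12 s, in which the tool goes at most 41.7 mm and 7.16 degrees, less where a joint would pass 70% of its speed; a pose out of reach is approached as far as the arm can. A call with a gripper value outside its range is refused whole. The fingers move at their own pace and stop on an object; "squeeze" is the grip in N (left out, the last holds). Time passes only in rows, so rows that repeat a pose let the fingers close. It gives the time, the measured TCP pose, the force and the opening at its end, in the units of the state.
- bot.sense(): the state, without advancing time (a new reading comes with each control period).
- snapshot(name): name is "scene" or "top" or "wrist"; returns the picture (420x560x3 uint8, red, green, blue); there is no depth.
- camera_model(name): a dict with "fx", "fy", "cx", "cy" (pixels), "rvec" (rotation vector, rad) and "tvec" (3), from world to camera coordinates, as OpenCV has them. Camera axes: x right, y down, z forward; pixel columns grow to the right and rows downward; lengths in m; the calibration is good to about 2 mm. A picture is of the moment at which its call begins: read the wrist's pose just before it. camera_model takes no time and is no camera call; for the wrist camera it gives the pose at the moment of the call.
- bot.sign_off(): hands the job in, once; it reports no verdict.
Trained networks look in the newest picture that a camera, given by its name, has taken for a name from the list of things; names that differ only in an ending like _2 or _b are one class to them, and where a whole thing is asked for, a point or a joint stands for the part that bears it (a point fixed in the world has none). Each returns a list of dicts, best first, with "p" (0 to 1); they miss things now and then, are a little off and sometimes report something else, mostly with a low value. They report only what shows in the picture. A call takes as long as a camera call. They do not tell look-alikes from the thing itself.
- trace(camera, thing): "region" (420x560 bool, what is visible of it).
- landmark_of(camera, thing): "location" ([x, y, z] in m, in world coordinates, good to about 4 mm: a listed point, or the origin of a listed thing).
The state is a dict: "t": time; "joints": joint angles; "qd": joint speeds; "joint_torque": joint torques, N m; "tool_pos": TCP position; "orientation": TCP orientation; "contact_force": force on the tool from outside, world axes, zero at the start; "torque": the same for the moment, N m; "grip_width": finger opening in m.
Only numpy, scipy, OpenCV 4.12 (cv2) and the standard library are available. Lean on these libraries where they do the work, as an engineer would, in place of code of your own. Each camera call takes 0.05 s, during which the arm holds its last target. There are 200 camera calls.

## Working session

There is one attempt and no reset: what is moved stays moved. The work goes in short steps, Python scripts to look and compute and a tool call to move; the robot and the scene stay as the last step left them, time stands still between calls to the robot, and variables do not carry over. Pictures are saved under pics/ and viewed, about 8 in all and at most 12, crops included, and the job is handed in when it is done.

Besides the shell and the picture viewer there is one more tool, called after ">>>" by a JSON object that holds its "fn" and its "kwargs". send_rows: Moves the arm, as the interface text tells. Its arguments: {"type":"object","properties":{"series":{"type":"array"},"squeeze":{"type":"number"}},"required":["series"]}

```bash
ls; mkdir -p pics; cat > h.py <<'E'
import numpy as np, cv2
from plant import bot, snapshot, camera_model, trace, landmark_of
from scipy.spatial.transform import Rotation as R
def save(name,fn,crop=None,scale=1):
    im=snapshot(name)[:,:,::-1].copy()
    if crop: x0,y0,x1,y1=crop; im=im[y0:y1,x0:x1]
    cv2.imwrite('pics/'+fn,cv2.resize(im,None,fx=scale,fy=scale,interpolation=cv2.INTER_CUBIC))
def proj(c,P):
    m=camera_model(c);K=np.array([[m['fx'],0,m['cx']],[0,m['fy'],m['cy']],[0,0,1]])
    return cv2.projectPoints(np.array(P,float).reshape(-1,3),np.array(m['rvec']),np.array(m['tvec']),K,None)[0].reshape(-1,2)
def unproj(c,uv,z):
    m=camera_model(c);Rm=cv2.Rodrigues(np.array(m['rvec'],float))[0];t=np.array(m['tvec']).ravel()
    o=-Rm.T@t; out=[]
    for u,v in np.array(uv,float).reshape(-1,2):
        d=Rm.T@np.array([(u-m['cx'])/m['fx'],(v-m['cy'])/m['fy'],1]); out.append(o+d*(z-o[2])/d[2])
    return np.array(out)
def totool(v): # world vec -> tool mm
    return R.from_quat(bot.sense()['orientation']).inv().apply(v)*1000
E
cat > a.py <<'E'
from h import *
a=snapshot('scene')[:,:,::-1]; b=snapshot('top')[:,:,::-1]
cv2.imwrite('pics/scene.png',a); cv2.imwrite('pics/top.png',b)
for n in ['module','module_nose','feed','seat','gate_lip','gate_tail','contact','fixture','spare']:
    print(n,[(round(d['p'],2),np.round(d['location'],4).tolist()) for d in landmark_of('top',n)[:4]])
s=bot.sense(); print({k:np.round(v,3) for k,v in s.items()})
E
python3 a.py
```

```text
pics
module [(0.81, [0.3859, 0.3059, 0.0005]), (0.75, [0.5013, 0.3237, 0.0023])]
module_nose [(0.76, [0.5255, 0.3101, 0.0107]), (0.74, [0.403, 0.2902, 0.0107]), (0.34, [0.6438, 0.0263, 0.0281])]
feed [(0.88, [0.5344, 0.0122, 0.0114])]
seat [(0.89, [0.6672, 0.0216, 0.0093])]
gate_lip [(0.7, [0.6405, 0.0311, 0.0279]), (0.43, [0.5683, 0.0185, 0.0426])]
gate_tail []
contact []
fixture [(0.88, [0.6479, 0.016, 0.0])]
spare [(0.8, [0.4906, -0.2605, -0.0011]), (0.68, [0.6406, 0.0316, 0.0261]), (0.51, [0.5252, 0.3144, 0.008])]
{'t': np.float64(0.55), 'joints': array([ 1.285,  0.091,  1.231, -0.   ,  1.82 , -0.057]), 'qd': array([ 0.   , -0.001,  0.001,  0.   , -0.001, -0.001]), 'joint_torque': array([-0.0000e+00, -4.5802e+01, -4.1777e+01, -0.0000e+00,  1.0000e-03,
       -0.0000e+00]), 'tool_pos': array([0.136, 0.584, 0.231]), 'orientation': array([ 0.114,  0.993, -0.   ,  0.   ]), 'contact_force': array([0.385, 0.445, 0.543]), 'torque': array([-0.009, -0.028,  0.004]), 'grip_width': np.float64(0.085)}
```

View pics/top.png

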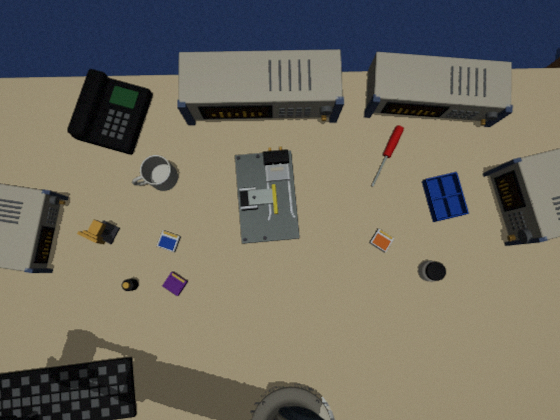

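View pics/scene.png

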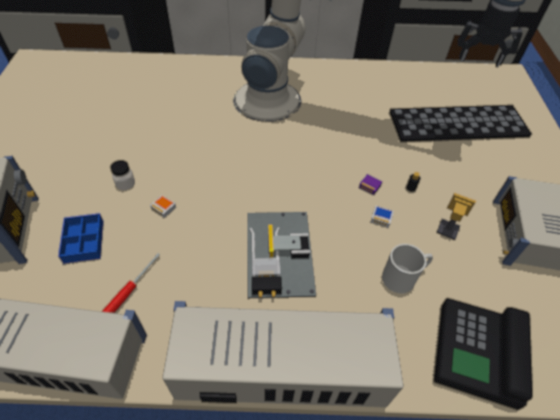

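Candidates for the module: blue lid (top 168,241), purple look-alike (175,284), orange spare (381,240). I choose the blue one. The fixture is at about (267,197), with insertion towards image-up (world +x).

```bash
cat > b.py <<'E'
from h import *
im=snapshot('top')[:,:,::-1]
def crop(x0,y0,w,h,s): return cv2.resize(im[y0:y0+h,x0:x0+w],None,fx=s,fy=s,interpolation=cv2.INTER_CUBIC)
A=crop(145,220,50,80,7); B=crop(228,140,80,112,5)
B=cv2.resize(B,(400,560)); A=A[:560]
cv2.imwrite('pics/crop1.png',np.hstack([A,B]))
for n in ['fixture','module']:
    for d in trace('top',n)[:2]:
        m=d['region'].astype(np.uint8); r=cv2.minAreaRect(cv2.findNonZero(m)); print(n,d['p'],r)
        z=0.01 if n=='fixture' else 0.02
        print(np.round(unproj('top',cv2.boxPoints(r),z),4).tolist())
for k in range(3):
  snapshot('top')
  for n in ['module','module_nose','feed','seat','fixture','gate_lip']:
    print(n,[(round(d['p'],2),np.round(d['location'],4).tolist()) for d in landmark_of('top',n)[:2]])
snapshot('scene')
for n in ['module','module_nose','feed','seat','fixture','gate_lip','gate_tail']:
    print('S',n,[(round(d['p'],2),np.round(d['location'],4).tolist()) for d in landmark_of('scene',n)[:2]])
E
python3 b.py
```

```text
module 0.72 ((174.3076629638672, 283.0384216308594), (19.969207763671875, 18.582456588745117), 33.690067291259766)
[[0.3823, 0.3397, 0.02], [0.4228, 0.3126, 0.02], [0.3923, 0.2679, 0.02], [0.3521, 0.2952, 0.02]]
module 0.65 ((167.7809295654297, 240.56959533691406), (21.107967376708984, 17.733566284179688), 21.037511825561523)
[[0.4902, 0.3574, 0.02], [0.5348, 0.3407, 0.02], [0.513, 0.2872, 0.02], [0.4685, 0.3041, 0.02]]
module [(0.89, [0.3839, 0.3025, -0.0016]), (0.6, [0.4997, 0.3247, 0.0018])]
module_nose [(0.7, [0.4071, 0.2939, 0.0097]), (0.62, [0.5255, 0.3093, 0.0074])]
feed [(0.96, [0.5346, 0.0126, 0.0083]), (0.41, [0.5226, 0.3132, 0.0091])]
seat [(0.71, [0.6668, 0.0188, 0.0078])]
fixture [(0.83, [0.6483, 0.0152, 0.0023])]
gate_lip [(0.78, [0.6414, 0.0287, 0.0253])]
module [(0.81, [0.499, 0.3215, 0.0023]), (0.77, [0.3828, 0.3045, -0.0017])]
module_nose [(0.69, [0.5264, 0.3096, 0.0087]), (0.54, [0.4037, 0.2912, 0.0069])]
feed [(0.59, [0.5391, 0.0135, 0.0084])]
seat [(0.58, [0.6647, 0.0195, 0.0124])]
fixture [(0.65, [0.6493, 0.0149, 0.0005]), (0.17, [0.6637, 0.0201, 0.0115])]
gate_lip [(0.85, [0.642, 0.0285, 0.0273])]
module [(0.87, [0.3843, 0.3035, 0.001]), (0.78, [0.4995, 0.3242, 0.0034])]
module_nose [(0.89, [0.4061, 0.296, 0.0077]), (0.8, [0.5244, 0.3116, 0.0073])]
feed [(0.73, [0.5377, 0.0114, 0.008]), (0.63, [0.5293, 0.4873, -0.002])]
seat [(0.85, [0.667, 0.0238, 0.011])]
fixture [(0.83, [0.6458, 0.0186, -0.0017]), (0.61, [0.6805, 0.3396, -0.0001])]
gate_lip [(0.84, [0.6416, 0.0317, 0.0283]), (0.16, [0.4881, -0.2638, -0.0043])]
S module [(0.84, [0.3817, 0.3026, -0.0011]), (0.82, [0.4941, 0.3173, 0.0029])]
S module_nose [(0.73, [0.4049, 0.2881, 0.0102]), (0.68, [0.5233, 0.3125, 0.0129])]
S feed [(0.67, [0.5335, 0.0099, 0.009])]
S seat [(0.77, [0.6708, 0.0166, 0.0114])]
S fixture [(0.67, [0.6505, 0.018, 0.002])]
S gate_lip [(0.93, [0.6387, 0.0288, 0.0301])]
S gate_tail [(0.86, [0.5696, 0.0223, 0.0396])]
```

View pics/crop1.png

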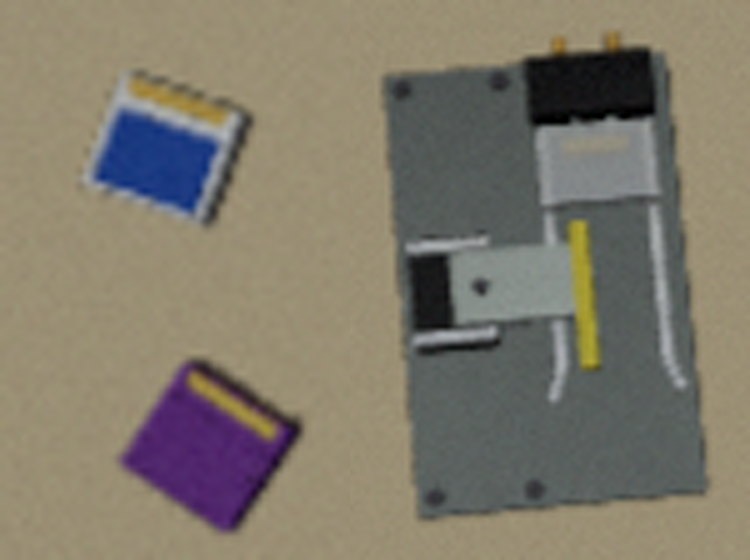

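```bash
cat > c.py <<'E'
from h import *
px=np.array([[386,75],[662,52],[705,492],[420,517]],float); uv=np.c_[228+(px[:,0]-350)/5-.4,140+px[:,1]/5-.4]
W=unproj('top',uv,0.01)[:,:2]; F=np.array([[.1,.115],[.1,-.045],[-.15,-.045],[-.15,.115]])
w0,f0=W.mean(0),F.mean(0); H=(F-f0).T@(W-w0); th=np.arctan2(H[0,1]-H[1,0],H[0,0]+H[1,1])
c,s=np.cos(th),np.sin(th);Rm=np.array([[c,-s],[s,c]]);t=w0-Rm@f0
print('fixture',t,th,'resid',np.round(((F@Rm.T+t)-W)*1000,1).tolist())
print('net feed-> ',Rm@[-.112,0]+t,'seat',Rm@[.023,0]+t,'lip',Rm@[-.005,.009]+t)
print('move',totool(np.array([0.5,0.321,0.13])-bot.sense()['tool_pos']))
E
python3 c.py
```

```text
fixture [0.64787796 0.01993248] 0.0661941938343846 resid [[0.1, 2.0], [0.5, -2.1], [-0.2, -1.5], [-0.5, 1.6]]
net feed->  [0.53612324 0.01252415] seat [0.67082759 0.02145384] lip [0.64229359 0.02858204]
move [-414.1814403  -174.00611749  101.29237944]
```

>>> {"fn": "send_rows", "kwargs": {"series": [{"hand":100,"dp":[-414,-174,0],"turn":[0,0,7]},{"hand":100,"dp":[-414,-174,0],"turn":[0,0,7]},{"hand":100,"dp":[-414,-174,0],"turn":[0,0,7]},{"hand":100,"dp":[-414,-174,0],"turn":[0,0,7]},{"hand":100,"dp":[-414,-174,0],"turn":[0,0,7]},{"hand":100,"dp":[-414,-174,0],"turn":[0,0,7]},{"hand":100,"dp":[-414,-174,0],"turn":[0,0,7]},{"hand":100,"dp":[-414,-174,0],"turn":[0,0,7]},{"hand":100,"dp":[-414,-174,0],"turn":[0,0,7]},{"hand":100,"dp":[-414,-174,0],"turn":[0,0,7]},{"hand":100,"dp":[-414,-174,0],"turn":[0,0,7]},{"hand":100,"dp":[-414,-174,0],"turn":[0,0,7]},{"hand":100,"dp":[-414,-174,80],"turn":[0,0,7]},{"hand":100,"dp":[-414,-174,100],"turn":[0,0,7]},{"hand":100,"dp":[-414,-174,100],"turn":[0,0,7]},{"hand":100,"dp":[-414,-174,100],"turn":[0,0,7]},{"hand":100,"dp":[-414,-174,100],"turn":[0,0,7]},{"hand":100,"dp":[-414,-174,100],"turn":[0,0,7]}]}}

```text
t: 3.65
tool_pos: [0.5004, 0.3217, 0.1338]
orientation: [0.174, 0.985, 0.001, 0.001]
contact_force: [-0.1, 0.1, 0.9]
grip_width: 0.0853
```

```bash
cat > d.py <<'E'
from h import *
s=bot.sense(); print(s['t'],s['tool_pos'],s['orientation'])
im=snapshot('wrist')[:,:,::-1]; cv2.imwrite('pics/w1.png',im)
for n in ['module','module_nose']:
    print(n,[(round(d['p'],2),np.round(d['location'],4).tolist()) for d in landmark_of('wrist',n)[:3]])
for d in trace('wrist','module')[:2]:
    r=cv2.minAreaRect(cv2.findNonZero(d['region'].astype(np.uint8))); b=cv2.boxPoints(r)
    print(d['p'],np.round(b).tolist()); B=unproj('wrist',b,0.02);print(np.round(B,4).tolist(),B.mean(0))
E
python3 d.py
```

```text
3.65 [0.50043213 0.32173914 0.13375622] [0.17438556 0.98467609 0.00106478 0.00124395]
module [(0.79, [0.4896, 0.3194, -0.0046]), (0.67, [0.3808, 0.3008, 0.0017])]
module_nose [(0.83, [0.4049, 0.2939, 0.0097]), (0.8, [0.5209, 0.3154, 0.0109])]
0.97 [[171.0, 98.0], [185.0, 38.0], [254.0, 54.0], [239.0, 115.0]]
[[0.3889, 0.2675, 0.02], [0.3528, 0.2973, 0.02], [0.3815, 0.3425, 0.02], [0.4196, 0.3147, 0.02]] [0.38568822 0.3055202  0.02      ]
0.88 [[253.0, 171.0], [310.0, 171.0], [310.0, 225.0], [253.0, 225.0]]
[[0.4665, 0.3081, 0.02], [0.4834, 0.3543, 0.02], [0.5301, 0.3385, 0.02], [0.5123, 0.29, 0.02]] [0.49805024 0.32271897 0.02      ]
```

View pics/w1.png

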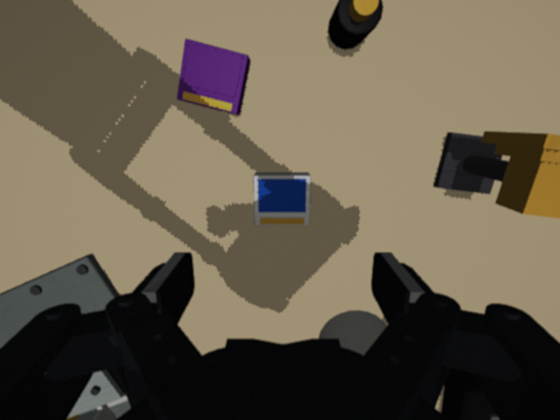

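Wrist view: blue module at about (282,198), square with the jaws. The purple one (213,77) is clear of them.

>>> {"fn": "send_rows", "kwargs": {"series": [{"hand":100,"dp":[1,0,40],"turn":[0,0,0]},{"hand":100,"dp":[1,0,80],"turn":[0,0,0]},{"hand":100,"dp":[1,0,110],"turn":[0,0,0]},{"hand":100,"dp":[1,0,128],"turn":[0,0,0]},{"hand":100,"dp":[1,0,128],"turn":[0,0,0]},{"hand":100,"dp":[1,0,128],"turn":[0,0,0]},{"hand":40,"dp":[1,0,128],"turn":[0,0,0]},{"hand":40,"dp":[1,0,128],"turn":[0,0,0]},{"hand":40,"dp":[1,0,128],"turn":[0,0,0]},{"hand":40,"dp":[1,0,128],"turn":[0,0,0]},{"hand":40,"dp":[1,0,128],"turn":[0,0,0]},{"hand":40,"dp":[1,0,128],"turn":[0,0,0]},{"hand":40,"dp":[1,0,128],"turn":[0,0,0]},{"hand":40,"dp":[1,0,128],"turn":[0,0,0]}], "squeeze": 30}}

```text
t: 5.02
tool_pos: [0.5015, 0.323, 0.0085]
orientation: [0.174, 0.985, 0.003, 0.003]
contact_force: [-1.1, 0.2, 5.3]
grip_width: 0.0489
```

>>> {"fn": "send_rows", "kwargs": {"series": [{"hand":40,"dp":[0,0,-20],"turn":[0,0,0]},{"hand":40,"dp":[0,0,-50],"turn":[0,0,0]},{"hand":40,"dp":[0,0,-80],"turn":[0,0,0]},{"hand":40,"dp":[-14,-28,-90],"turn":[0,0,-3]},{"hand":40,"dp":[-28,-56,-90],"turn":[0,0,-6]},{"hand":40,"dp":[-42,-84,-90],"turn":[0,0,-9]},{"hand":40,"dp":[-56,-112,-90],"turn":[0,0,-12]},{"hand":40,"dp":[-70,-140,-90],"turn":[0,0,-15]},{"hand":40,"dp":[-84,-168,-90],"turn":[0,0,-18]},{"hand":40,"dp":[-98,-196,-90],"turn":[0,0,-20]},{"hand":40,"dp":[-112,-224,-90],"turn":[0,0,-22]},{"hand":40,"dp":[-126,-252,-90],"turn":[0,0,-23.8]},{"hand":40,"dp":[-135,-270,-90],"turn":[0,0,-23.8]},{"hand":40,"dp":[-141,-279,-90],"turn":[0,0,-23.8]},{"hand":40,"dp":[-141,-279,-90],"turn":[0,0,-23.8]},{"hand":40,"dp":[-141,-279,-90],"turn":[0,0,-23.8]}]}}

```text
t: 6.35
tool_pos: [0.5374, 0.0125, 0.0977]
orientation: [-0.032, 0.999, 0.002, 0.004]
contact_force: [-0.8, 0.4, -1.8]
grip_width: 0.0489
```

```bash
cat > e.py <<'E'
from h import *
s=bot.sense(); print(s['t'],s['tool_pos'],s['orientation'],s['grip_width'])
a=snapshot('wrist')[:,:,::-1]
for n in ['module','module_nose','feed','fixture','gate_lip','gate_tail','seat']:
    print(n,[(round(d['p'],2),np.round(d['location'],4).tolist()) for d in landmark_of('wrist',n)[:2]])
snapshot('top')
for n in ['module','module_nose','feed']:
    print(n,[(round(d['p'],2),np.round(d['location'],4).tolist()) for d in landmark_of('top',n)[:2]])
b=snapshot('scene')[:,:,::-1]
for n in ['module','module_nose','feed']:
    print(n,[(round(d['p'],2),np.round(d['location'],4).tolist()) for d in landmark_of('scene',n)[:2]])
cv2.imwrite('pics/w2.png',np.hstack([cv2.resize(a,(480,360)),cv2.resize(b[170:310,220:340],(309,360))]))
E
python3 e.py
```

```text
6.35 [0.53742722 0.01251315 0.09765386] [-0.03181281  0.99948453  0.00228185  0.0036629 ] 0.04893537514765158
module [(0.87, [0.5288, 0.0105, 0.0878])]
module_nose [(0.84, [0.5569, 0.0141, 0.1022])]
feed [(0.64, [0.5318, 0.0164, 0.0072])]
fixture [(0.56, [0.6451, 0.0165, 0.0003]), (0.21, [0.5365, 0.0145, 0.0109])]
gate_lip [(0.94, [0.6422, 0.0302, 0.0294])]
gate_tail []
seat []
module [(0.81, [0.3851, 0.3062, 0.0003])]
module_nose [(0.61, [0.4076, 0.295, 0.0064])]
feed [(0.57, [0.5349, 0.014, 0.0097])]
module [(0.9, [0.5336, 0.0062, 0.0928]), (0.6, [0.3825, 0.3034, 0.0022])]
module_nose [(0.81, [0.404, 0.291, 0.0114]), (0.56, [0.5622, 0.0124, 0.1043])]
feed [(0.76, [0.5347, 0.0086, 0.0093]), (0.62, [0.7241, -0.2882, 0.0011])]
```

View pics/w2.png

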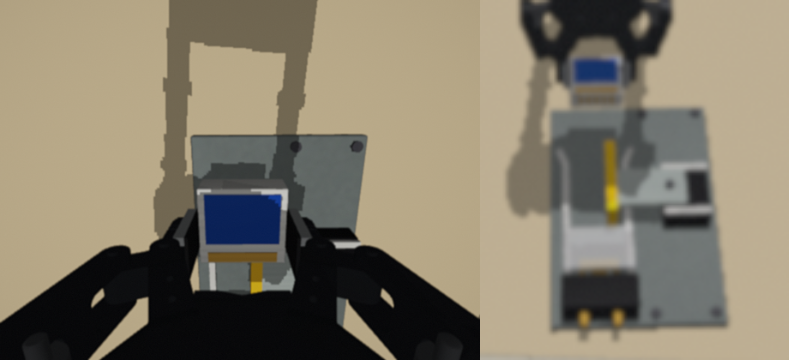

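>>> {"fn": "send_rows", "kwargs": {"series": [{"hand":40,"dp":[0,0,30],"turn":[0,0,0]},{"hand":40,"dp":[0,0,55],"turn":[0,0,0]},{"hand":40,"dp":[0,0,68],"turn":[0,0,0]},{"hand":40,"dp":[0,0,74],"turn":[0,0,0]},{"hand":40,"dp":[0,0,78],"turn":[0,0,0]},{"hand":40,"dp":[0,0,80],"turn":[0,0,0]},{"hand":40,"dp":[0,0,80],"turn":[0,0,0]},{"hand":40,"dp":[0,0,80],"turn":[0,0,0]}]}}

```text
t: 7.82
tool_pos: [0.5389, 0.0124, 0.019]
orientation: [-0.032, 0.999, 0.002, 0.005]
contact_force: [0.6, -1.2, -1.5]
grip_width: 0.0491
```

>>> {"fn": "send_rows", "kwargs": {"series": [{"hand":40,"dp":[0,0,2],"turn":[0,0,0]},{"hand":40,"dp":[0,0,2],"turn":[0,0,0]},{"hand":76,"dp":[0,0,2],"turn":[0,0,0]},{"hand":76,"dp":[0,0,1],"turn":[0,0,0]},{"hand":76,"dp":[0,0,0],"turn":[0,0,0]},{"hand":76,"dp":[0,0,0],"turn":[0,0,0]},{"hand":76,"dp":[0,0,-30],"turn":[0,0,0]},{"hand":76,"dp":[0,0,-60],"turn":[0,0,0]},{"hand":76,"dp":[0,0,-80],"turn":[0,0,0]},{"hand":50,"dp":[40,0,-80],"turn":[0,0,0]},{"hand":0,"dp":[80,0,-80],"turn":[0,0,0]},{"hand":0,"dp":[80,0,-80],"turn":[0,0,0]},{"hand":0,"dp":[80,0,-80],"turn":[0,0,0]},{"hand":0,"dp":[80,0,-80],"turn":[0,0,0]},{"hand":0,"dp":[80,0,-80],"turn":[0,0,0]}]}}

```text
t: 9.07
tool_pos: [0.4593, 0.0069, 0.0988]
orientation: [-0.032, 0.999, 0.002, 0.006]
contact_force: [-0.3, 0.4, -0.5]
grip_width: 0.0
```

```bash
cat > f.py <<'E'
from h import *
import sys
O=np.array([.6479,.0195]);th=.065;c,s_=np.cos(th),np.sin(th)
def fx(p): d=np.array(p)[:2]-O; return np.round([1000*(c*d[0]+s_*d[1]),1000*(-s_*d[0]+c*d[1]),p[2]*1000],1).tolist()
s=bot.sense(); print(s['t'],s['tool_pos'],s['orientation'],s['grip_width'],'TCP fix',fx(s['tool_pos']))
ims={}
for cam in ['top','scene','wrist']:
  ims[cam]=snapshot(cam)[:,:,::-1]
  for n in ['module','module_nose','gate_lip','gate_tail','feed','fixture']:
    print(cam,n,[(round(d['p'],2),fx(d['location'])) for d in landmark_of(cam,n)[:3] if np.linalg.norm(np.array(d['location'])[:2]-O)<.2])
A=cv2.resize(ims['top'][140:252,228:308],(330,462),interpolation=cv2.INTER_CUBIC)
B=cv2.resize(ims['scene'][190:310,220:340],(462,462),interpolation=cv2.INTER_CUBIC)
cv2.imwrite('pics/%s.png'%sys.argv[1],np.hstack([A,B])); cv2.imwrite('pics/%s_w.png'%sys.argv[1],ims['wrist'])
E
python3 f.py p1
```

```text
9.0667 [0.45934287 0.00689851 0.09875209] [-0.03225608  0.99946278  0.00173655  0.00553838] 2.0216213573206037e-05 TCP fix [-189.0, -0.3, 98.8]
top module [(0.69, [-109.2, 1.4, 12.9])]
top module_nose []
top gate_lip [(0.65, [-4.0, 8.7, 29.7])]
top gate_tail [(0.69, [-79.1, 2.9, 43.4])]
top feed [(0.89, [-112.4, -0.2, 6.5]), (0.38, [-85.1, -4.0, 18.4])]
top fixture [(0.93, [-2.8, -5.0, -2.8])]
scene module [(0.86, [-114.6, -4.8, 12.4]), (0.54, [40.2, -1.5, 21.2])]
scene module_nose [(0.89, [-87.7, -3.3, 23.8])]
scene gate_lip [(0.71, [-4.6, 9.1, 30.6])]
scene gate_tail [(0.96, [-81.3, 7.9, 42.0])]
scene feed [(0.55, [-115.3, -2.0, 16.2])]
scene fixture [(0.71, [2.5, 1.9, 1.5])]
wrist module []
wrist module_nose [(0.65, [-90.6, 1.0, 20.6])]
wrist gate_lip []
wrist gate_tail []
wrist feed []
wrist fixture [(0.54, [-87.0, 5.4, 22.7])]
```

View pics/p1_w.png

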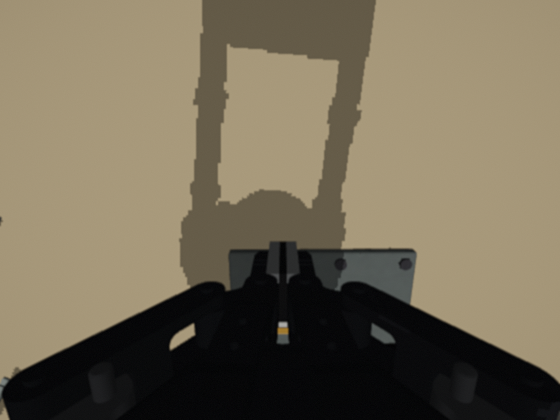

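View pics/p1.png

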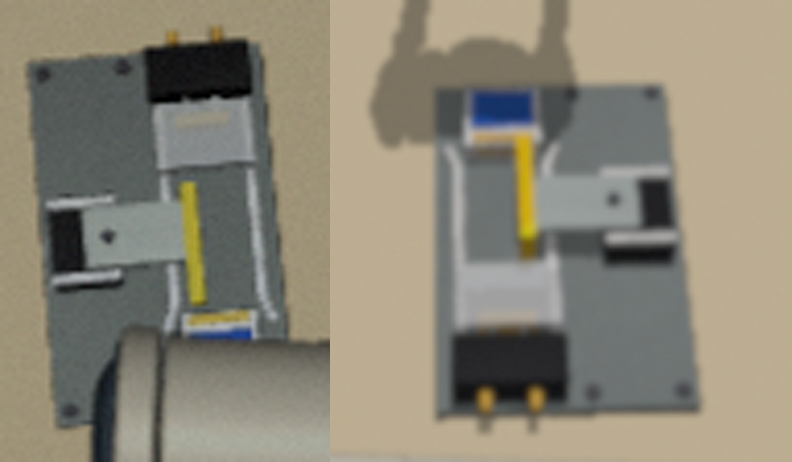

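The module lies straight in the feed and the gate is shut. I'll lower the closed fingers behind it.

>>> {"fn": "send_rows", "kwargs": {"series": [{"hand":0,"dp":[0,-8,30],"turn":[0,0.6,0]},{"hand":0,"dp":[0,-8,60],"turn":[0,0.6,0]},{"hand":0,"dp":[0,-8,75],"turn":[0,0.6,0]},{"hand":0,"dp":[0,-8,79],"turn":[0,0.6,0]},{"hand":0,"dp":[0,-8,79],"turn":[0,0.6,0]},{"hand":0,"dp":[-12,-8,79],"turn":[0,0.6,0]},{"hand":0,"dp":[-24,-8,79],"turn":[0,0.6,0]},{"hand":0,"dp":[-32,-8,79],"turn":[0,0.6,0]},{"hand":0,"dp":[-32,-8,79],"turn":[0,0.6,0]},{"hand":0,"dp":[-32,-8,79],"turn":[0,0.6,0]}]}}

```text
t: 10.95
tool_pos: [0.4921, 0.0013, 0.0205]
orientation: [-0.032, 0.999, 0.002, 0.0]
contact_force: [-0.3, 0.1, 0.1]
grip_width: -0.0002
```

>>> {"fn": "send_rows", "kwargs": {"series": [{"hand":0,"dp":[-4,0,0],"turn":[0,0,0]},{"hand":0,"dp":[-8,0,0],"turn":[0,0,0]},{"hand":0,"dp":[-12,0,0],"turn":[0,0,0]},{"hand":0,"dp":[-16,0,0],"turn":[0,0,0]},{"hand":0,"dp":[-20,0,0],"turn":[0,0,0]},{"hand":0,"dp":[-24,0,0],"turn":[0,0,0]},{"hand":0,"dp":[-28,0,0],"turn":[0,0,0]},{"hand":0,"dp":[-32,0,0],"turn":[0,0,0]},{"hand":0,"dp":[-36,0,0],"turn":[0,0,0]},{"hand":0,"dp":[-40,0,0],"turn":[0,0,0]},{"hand":0,"dp":[-44,0,0],"turn":[0,0,0]},{"hand":0,"dp":[-48,0,0],"turn":[0,0,0]},{"hand":0,"dp":[-52,0,0],"turn":[0,0,0]},{"hand":0,"dp":[-52,0,0],"turn":[0,0,0]}]}}

```text
t: 12.12
tool_pos: [0.5448, 0.0047, 0.0206]
orientation: [-0.032, 0.999, 0.002, 0.0]
contact_force: [0.7, 0.2, 0.3]
grip_width: 0.0001
```

```bash
python3 f.py p2 | grep -v fixture
```

```text
12.1167 [0.54475486 0.00473968 0.02062701] [-3.23915458e-02  9.99473942e-01  1.54343824e-03  4.94984682e-04] 0.00012485368353563043 TCP fix [-103.9, -8.0, 20.6]
top module []
top module_nose []
top gate_lip []
top gate_tail []
top feed [(0.89, [-113.7, -2.9, 9.4])]
scene module [(0.67, [-73.9, -6.3, 14.0])]
scene module_nose [(0.53, [-47.5, 0.1, 21.4]), (0.43, [1.7, -3.2, 2.1])]
scene gate_lip [(0.63, [-5.3, 7.3, 30.4])]
scene gate_tail [(0.75, [-76.7, 8.8, 42.7])]
scene feed [(0.87, [-112.3, 1.5, 10.0])]
wrist module []
wrist module_nose [(0.75, [-45.0, 3.2, 20.4])]
wrist gate_lip []
wrist gate_tail []
wrist feed [(0.57, [-109.8, 1.4, 9.8])]
```

View pics/p2.png

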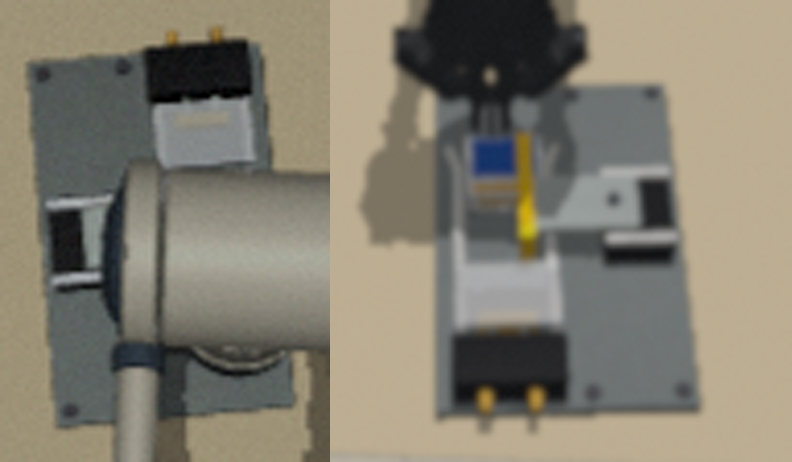

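>>> {"fn": "send_rows", "kwargs": {"series": [{"hand":0,"dp":[-4,0,0],"turn":[0,0,0]},{"hand":0,"dp":[-8,0,0],"turn":[0,0,0]},{"hand":0,"dp":[-12,0,0],"turn":[0,0,0]},{"hand":0,"dp":[-16,0,0],"turn":[0,0,0]},{"hand":0,"dp":[-20,0,0],"turn":[0,0,0]},{"hand":0,"dp":[-24,0,0],"turn":[0,0,0]},{"hand":0,"dp":[-28,0,0],"turn":[0,0,0]},{"hand":0,"dp":[-31,0,0],"turn":[0,0,0]},{"hand":0,"dp":[-33,0,0],"turn":[0,0,0]},{"hand":0,"dp":[-33,0,0],"turn":[0,0,0]},{"hand":0,"dp":[-31,0,0],"turn":[0,0,0]},{"hand":0,"dp":[-31,0,0],"turn":[0,0,0]}]}}

```text
t: 14.17
tool_pos: [0.5746, 0.0067, 0.0205]
orientation: [-0.032, 0.999, 0.002, 0.0]
contact_force: [0.3, 0.3, -0.1]
grip_width: 0.0001
```

>>> {"fn": "send_rows", "kwargs": {"series": [{"hand":0,"dp":[0,3,0],"turn":[0,0,0]},{"hand":0,"dp":[0,6,0],"turn":[0,0,0]},{"hand":0,"dp":[0,9,0],"turn":[0,0,0]},{"hand":0,"dp":[0,12,0],"turn":[0,0,0]},{"hand":0,"dp":[0,15,0],"turn":[0,0,0]},{"hand":0,"dp":[0,17,0],"turn":[0,0,0]},{"hand":0,"dp":[0,17,0],"turn":[0,0,0]},{"hand":0,"dp":[0,17,0],"turn":[0,0,0]}]}}

```text
t: 14.83
tool_pos: [0.5734, 0.0237, 0.0206]
orientation: [-0.033, 0.999, 0.001, -0.0]
contact_force: [-1.6, -2.5, 1.0]
grip_width: 0.0001
```

```bash
python3 f.py p3 | grep -v fixture
```

```text
14.8333 [0.57337902 0.0237431  0.02056082] [-3.25227450e-02  9.99469912e-01  1.46870264e-03 -9.17553775e-05] 0.00011088941871275564 TCP fix [-74.1, 9.1, 20.6]
top module []
top module_nose []
top gate_lip []
top gate_tail []
top feed [(0.91, [-110.7, -2.5, 8.5])]
scene module [(0.93, [-41.0, -1.9, 14.0])]
scene module_nose [(0.94, [-15.2, -0.7, 22.9]), (0.61, [41.7, 1.0, 21.8])]
scene gate_lip [(0.71, [-5.9, 24.6, 28.5]), (0.19, [-112.8, 2.0, 12.2])]
scene gate_tail [(0.68, [-77.7, 23.7, 39.6])]
scene feed [(0.87, [-114.4, -2.1, 11.1])]
wrist module []
wrist module_nose [(0.94, [-14.8, 1.4, 21.7])]
wrist gate_lip []
wrist gate_tail [(0.67, [-81.5, 23.9, 43.6])]
wrist feed [(0.87, [-110.4, 3.1, 12.5])]
```

View pics/p3.png

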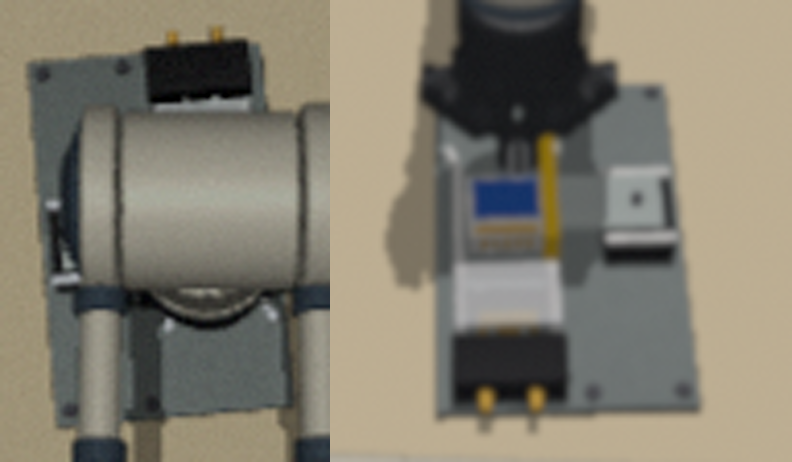

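Gate is open about 15 mm with the module waiting in the channel (step 1). Now I open it further, close to the stop.

>>> {"fn": "send_rows", "kwargs": {"series": [{"hand":0,"dp":[0,2,0],"turn":[0,0,0]},{"hand":0,"dp":[0,4,0],"turn":[0,0,0]},{"hand":0,"dp":[0,4.5,0],"turn":[0,0,0]},{"hand":0,"dp":[0,4.5,0],"turn":[0,0,0]},{"hand":0,"dp":[0,4.5,0],"turn":[0,0,0]}]}}

```text
t: 16.3
tool_pos: [0.5732, 0.0283, 0.0205]
orientation: [-0.033, 0.999, 0.002, 0.0]
contact_force: [-0.8, -3.6, 0.2]
grip_width: -0.0005
```

>>> {"fn": "send_rows", "kwargs": {"series": [{"hand":0,"dp":[0,1,0],"turn":[0,0,0]},{"hand":0,"dp":[0,1,0],"turn":[0,0,0]},{"hand":0,"dp":[0,1,0],"turn":[0,0,0]}]}}

```text
t: 16.55
tool_pos: [0.5731, 0.029, 0.0206]
orientation: [-0.032, 0.999, 0.001, 0.0]
contact_force: [-1.1, -5.2, 1.0]
grip_width: 0.0002
```

>>> {"fn": "send_rows", "kwargs": {"series": [{"hand":0,"dp":[-4,0,0],"turn":[0,0,0]},{"hand":0,"dp":[-8,0,0],"turn":[0,0,0]},{"hand":0,"dp":[-12,0,0],"turn":[0,0,0]},{"hand":0,"dp":[-16,0,0],"turn":[0,0,0]},{"hand":0,"dp":[-20,0,0],"turn":[0,0,0]},{"hand":0,"dp":[-20,0,0],"turn":[0,0,0]}]}}

```text
t: 17.05
tool_pos: [0.5941, 0.0303, 0.0205]
orientation: [-0.032, 0.999, 0.001, 0.001]
contact_force: [2.2, -3.6, -1.6]
grip_width: 0.0003
```

>>> {"fn": "send_rows", "kwargs": {"series": [{"hand":0,"dp":[-4,0,0],"turn":[0,0,0]},{"hand":0,"dp":[-8,0,0],"turn":[0,0,0]},{"hand":0,"dp":[-12,0,0],"turn":[0,0,0]},{"hand":0,"dp":[-16,0,0],"turn":[0,0,0]},{"hand":0,"dp":[-20,0,0],"turn":[0,0,0]},{"hand":0,"dp":[-20,0,0],"turn":[0,0,0]}]}}

```text
t: 17.55
tool_pos: [0.615, 0.0317, 0.0205]
orientation: [-0.032, 0.999, 0.001, 0.001]
contact_force: [1.7, -2.9, -1.4]
grip_width: -0.0
```

>>> {"fn": "send_rows", "kwargs": {"series": [{"hand":0,"dp":[-4,0,0],"turn":[0,0,0]},{"hand":0,"dp":[-8,0,0],"turn":[0,0,0]},{"hand":0,"dp":[-11,0,0],"turn":[0,0,0]},{"hand":0,"dp":[-14,0,0],"turn":[0,0,0]},{"hand":0,"dp":[-14,0,0],"turn":[0,0,0]},{"hand":0,"dp":[-14,0,0],"turn":[0,0,0]}]}}

```text
t: 18.05
tool_pos: [0.6296, 0.0327, 0.0206]
orientation: [-0.032, 0.999, 0.001, 0.002]
contact_force: [1.1, -2.9, -0.8]
grip_width: 0.0001
```

```bash
python3 f.py p4 | egrep 'TCP|scene|wrist'
```

```text
18.05 [0.62963862 0.0326764  0.02058592] [-0.03238381  0.99947307  0.00137842  0.0017255 ] 5.804824647350603e-05 TCP fix [-17.4, 14.3, 20.6]
scene module [(0.51, [12.5, -4.1, 10.5])]
scene module_nose []
scene gate_lip [(0.61, [-6.9, 29.1, 27.5]), (0.44, [22.4, -3.6, 9.7])]
scene gate_tail []
scene feed [(0.56, [-112.4, -0.6, 14.2])]
scene fixture [(0.84, [3.0, 1.6, 2.8])]
wrist module []
wrist module_nose []
wrist gate_lip [(0.64, [-7.1, 30.0, 27.9])]
wrist gate_tail [(0.87, [-83.4, 29.3, 41.7])]
wrist feed [(0.94, [-111.9, 1.2, 11.5])]
wrist fixture [(0.56, [-2.3, 0.0, -2.9])]
```

View pics/p4.png

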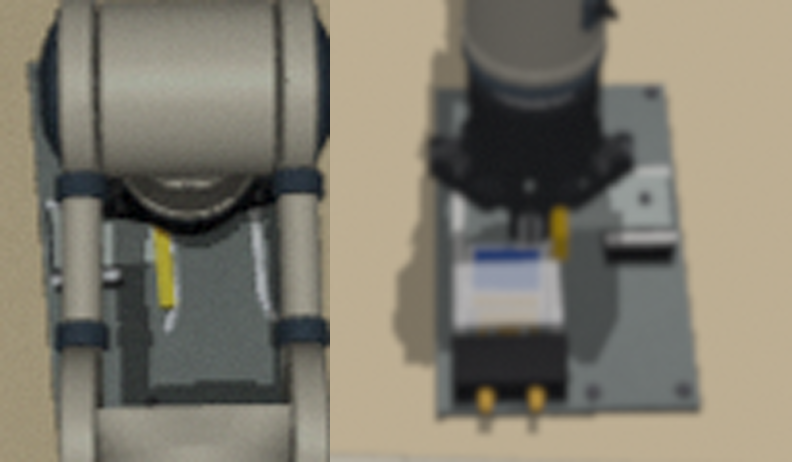

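Module is entering the pocket with the gate fully aside. From here I go slowly on force.

>>> {"fn": "send_rows", "kwargs": {"series": [{"hand":0,"dp":[-2,0,0],"turn":[0,0,0]},{"hand":0,"dp":[-4,0,0],"turn":[0,0,0]},{"hand":0,"dp":[-6,0,0],"turn":[0,0,0]},{"hand":0,"dp":[-6,0,0],"turn":[0,0,0]},{"hand":0,"dp":[-6,0,0],"turn":[0,0,0]},{"hand":0,"dp":[-6,0,0],"turn":[0,0,0]}]}}

```text
t: 19.6
tool_pos: [0.6334, 0.0328, 0.0201]
orientation: [-0.032, 0.999, 0.001, -0.001]
contact_force: [-4.8, -3.4, 3.3]
grip_width: 0.0003
```

>>> {"fn": "send_rows", "kwargs": {"series": [{"hand":0,"dp":[-2,0,0],"turn":[0,0,0]},{"hand":0,"dp":[-3,0,0],"turn":[0,0,0]},{"hand":0,"dp":[-3,0,0],"turn":[0,0,0]},{"hand":0,"dp":[-3,0,0],"turn":[0,0,0]}]}}

```text
t: 19.93
tool_pos: [0.6345, 0.0328, 0.0196]
orientation: [-0.032, 0.999, 0.001, -0.004]
contact_force: [-6.9, -4.1, 4.9]
grip_width: 0.0004
```

>>> {"fn": "send_rows", "kwargs": {"series": [{"hand":0,"dp":[-2,0,0],"turn":[0,0,0]},{"hand":0,"dp":[-2,0,0],"turn":[0,0,0]},{"hand":0,"dp":[-2,0,0],"turn":[0,0,0]},{"hand":0,"dp":[-2,0,0],"turn":[0,0,0]}]}}

```text
t: 20.27
tool_pos: [0.6347, 0.0327, 0.0193]
orientation: [-0.032, 0.999, 0.001, -0.006]
contact_force: [-6.9, -4.2, 4.1]
grip_width: 0.0003
```

>>> {"fn": "send_rows", "kwargs": {"series": [{"hand":0,"dp":[-2,0,0],"turn":[0,0,0]},{"hand":0,"dp":[-4,0,0],"turn":[0,0,0]},{"hand":0,"dp":[-5,0,0],"turn":[0,0,0]},{"hand":0,"dp":[-5,0,0],"turn":[0,0,0]},{"hand":0,"dp":[-5,0,0],"turn":[0,0,0]},{"hand":0,"dp":[-5,0,0],"turn":[0,0,0]},{"hand":0,"dp":[-5,0,0],"turn":[0,0,0]}]}}

```text
t: 20.85
tool_pos: [0.6375, 0.0327, 0.0189]
orientation: [-0.032, 0.999, 0.001, -0.009]
contact_force: [-7.1, -3.5, 5.2]
grip_width: 0.0001
```

>>> {"fn": "send_rows", "kwargs": {"series": [{"hand":0,"dp":[-2,0,0],"turn":[0,0,0]},{"hand":0,"dp":[-4,0,0],"turn":[0,0,0]},{"hand":0,"dp":[-4,0,0],"turn":[0,0,0]},{"hand":0,"dp":[-4,0,0],"turn":[0,0,0]},{"hand":0,"dp":[-4,0,0],"turn":[0,0,0]},{"hand":0,"dp":[-4,0,0],"turn":[0,0,0]}]}}

```text
t: 21.35
tool_pos: [0.6391, 0.0327, 0.0187]
orientation: [-0.032, 0.999, 0.001, -0.012]
contact_force: [-9.3, -4.0, 5.6]
grip_width: 0.0002
```

```bash
python3 f.py p5 | egrep 'TCP|scene|wrist'
```

```text
21.35 [0.6391331  0.03266699 0.01865   ] [-3.21236784e-02  9.99410081e-01  5.22925292e-04 -1.21360985e-02] 0.00023828773977926156 TCP fix [-7.9, 13.7, 18.7]
scene module [(0.61, [21.6, -4.7, 15.5])]
scene module_nose [(0.52, [20.4, -3.0, 11.4])]
scene gate_lip [(0.59, [-8.6, 25.2, 28.8])]
scene gate_tail []
scene feed [(0.96, [-111.6, -2.9, 12.3])]
scene fixture [(0.62, [3.7, -1.2, 0.5])]
wrist module []
wrist module_nose []
wrist gate_lip [(0.97, [-7.6, 29.3, 30.8])]
wrist gate_tail [(0.73, [-79.3, 27.4, 43.1]), (0.46, [-1.9, 0.0, -2.3])]
wrist feed [(0.74, [-111.5, 3.2, 11.7])]
wrist fixture [(0.8, [-3.2, 0.5, -0.5])]
```

>>> {"fn": "send_rows", "kwargs": {"series": [{"hand":0,"dp":[-2,0,-1],"turn":[0,-0.7,0]},{"hand":0,"dp":[-4,0,-1.5],"turn":[0,-1.4,0]},{"hand":0,"dp":[-4,0,-1.5],"turn":[0,-1.4,0]},{"hand":0,"dp":[-4,0,-1.5],"turn":[0,-1.4,0]},{"hand":0,"dp":[-4,0,-1.5],"turn":[0,-1.4,0]},{"hand":0,"dp":[-4,0,-1.5],"turn":[0,-1.4,0]}]}}

```text
t: 22.9
tool_pos: [0.6394, 0.0324, 0.0185]
orientation: [-0.032, 0.999, 0.001, -0.005]
contact_force: [-12.2, -4.4, 3.7]
grip_width: 0.0003
```

>>> {"fn": "send_rows", "kwargs": {"series": [{"hand":0,"dp":[-4,-1,-1],"turn":[0,-0.7,0]},{"hand":0,"dp":[-4,-3,-1],"turn":[0,-0.7,0]},{"hand":0,"dp":[-4,-5,-1],"turn":[0,-0.7,0]},{"hand":0,"dp":[-4,-7,-1],"turn":[0,-0.7,0]},{"hand":0,"dp":[-4,-9,-1],"turn":[0,-0.7,0]},{"hand":0,"dp":[-4,-11,-1],"turn":[0,-0.7,0]},{"hand":0,"dp":[-4,-13,-1],"turn":[0,-0.7,0]},{"hand":0,"dp":[-4,-13,-1],"turn":[0,-0.7,0]}]}}

```text
t: 23.57
tool_pos: [0.64, 0.0221, 0.0172]
orientation: [-0.033, 0.999, 0.003, -0.004]
contact_force: [-12.7, 3.4, 2.1]
grip_width: 0.0001
```

>>> {"fn": "send_rows", "kwargs": {"series": [{"hand":0,"dp":[-3.5,-3,-2],"turn":[0,-0.5,0]},{"hand":0,"dp":[-3.5,-5,-3],"turn":[0,-0.5,0]},{"hand":0,"dp":[-3.5,-7,-3],"turn":[0,-0.5,0]},{"hand":0,"dp":[-3.5,-9,-3],"turn":[0,-0.5,0]},{"hand":0,"dp":[-3.5,-11,-3],"turn":[0,-0.5,0]},{"hand":0,"dp":[-3.5,-13,-3],"turn":[0,-0.5,0]},{"hand":0,"dp":[-3.5,-14,-3],"turn":[0,-0.5,0]},{"hand":0,"dp":[-3.5,-14,-3],"turn":[0,-0.5,0]}]}}

```text
t: 24.23
tool_pos: [0.6407, 0.011, 0.0176]
orientation: [-0.034, 0.999, 0.005, -0.005]
contact_force: [-9.8, 4.4, 0.6]
grip_width: 0.0002
```

```bash
python3 f.py p6 | egrep 'TCP|scene|wrist'
```

```text
24.2333 [0.64069039 0.01102671 0.01757164] [-0.03353861  0.99941064  0.00541613 -0.00491915] 0.00017200257612045571 TCP fix [-7.7, -8.0, 17.6]
scene module [(0.37, [23.0, -5.5, 13.3])]
scene module_nose []
scene gate_lip [(0.83, [-5.3, 7.1, 29.9]), (0.45, [20.6, -7.2, 12.3])]
scene gate_tail []
scene feed []
scene fixture [(0.8, [1.4, -2.7, 0.8])]
wrist module []
wrist module_nose []
wrist gate_lip [(0.56, [-3.5, 8.8, 28.4])]
wrist gate_tail [(0.97, [-82.9, 10.1, 40.7])]
wrist feed [(0.87, [-113.0, 1.4, 10.2])]
wrist fixture [(0.67, [-2.1, -2.8, 0.4])]
```

View pics/p6.png

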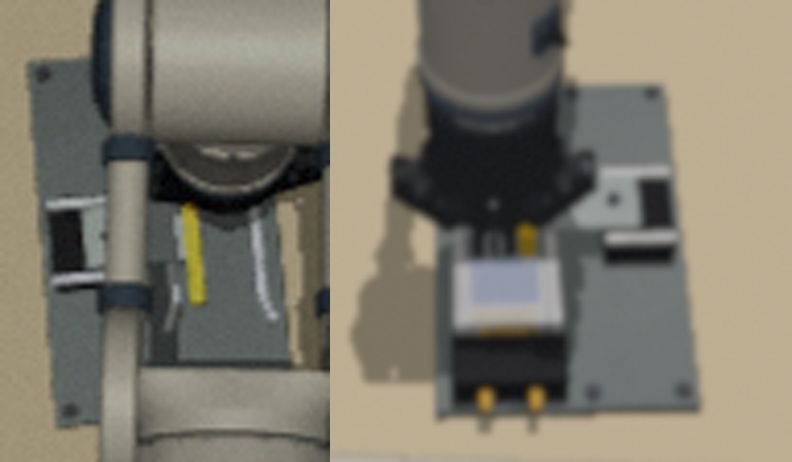

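Gate has closed behind the module, so I back the finger out slowly and then lift.

>>> {"fn": "send_rows", "kwargs": {"series": [{"hand":0,"dp":[-1,0,-2],"turn":[0,0,0]},{"hand":0,"dp":[1,0,-2],"turn":[0,0,0]},{"hand":0,"dp":[3,0,-2],"turn":[0,0,0]},{"hand":0,"dp":[5,0,-2],"turn":[0,0,0]},{"hand":0,"dp":[8,-1,-2],"turn":[0,0,0]},{"hand":0,"dp":[12,-1,-2],"turn":[0,0,0]},{"hand":0,"dp":[18,-1,-2],"turn":[0,0,0]},{"hand":0,"dp":[18,-1,-10],"turn":[0,0,0]},{"hand":0,"dp":[18,-1,-40],"turn":[0,0,0]},{"hand":0,"dp":[18,-1,-80],"turn":[0,0,0]},{"hand":0,"dp":[58,-1,-110],"turn":[0,0,0]},{"hand":0,"dp":[98,-1,-120],"turn":[0,0,0]},{"hand":0,"dp":[138,-1,-120],"turn":[0,0,0]},{"hand":0,"dp":[178,-1,-120],"turn":[0,0,0]},{"hand":0,"dp":[218,-1,-120],"turn":[0,0,0]},{"hand":0,"dp":[220,-1,-120],"turn":[0,0,0]},{"hand":0,"dp":[220,-1,-120],"turn":[0,0,0]}]}}

```text
t: 26.7
tool_pos: [0.4211, -0.006, 0.141]
orientation: [-0.033, 0.999, 0.005, -0.003]
contact_force: [0.3, -0.8, -0.4]
grip_width: 0.0002
```

```bash
python3 f.py p7
```

```text
26.7 [ 0.4211346  -0.00603433  0.14102007] [-0.03333354  0.99942652  0.00511124 -0.00306434] 0.00019279024357719937 TCP fix [-227.9, -10.8, 141.0]
top module [(0.39, [23.7, 1.9, 11.0])]
top module_nose [(0.53, [47.5, -1.0, 18.6])]
top gate_lip [(0.82, [-4.9, 10.0, 27.7])]
top gate_tail [(0.83, [-80.1, 6.2, 40.4]), (0.55, [46.0, -1.5, 20.4])]
top feed [(0.7, [-113.0, -0.2, 9.0])]
top fixture [(0.65, [-2.0, -4.1, 1.2])]
scene module [(0.37, [15.9, -5.1, 13.3])]
scene module_nose []
scene gate_lip [(0.88, [-6.8, 10.1, 34.7])]
scene gate_tail [(0.98, [-79.9, 6.7, 44.2]), (0.36, [17.7, -5.4, 12.4])]
scene feed [(0.62, [-112.8, -1.6, 11.2])]
scene fixture [(0.56, [5.1, 0.3, 0.3]), (0.46, [-7.1, 9.2, 27.5])]
wrist module []
wrist module_nose []
wrist gate_lip []
wrist gate_tail []
wrist feed []
wrist fixture []
```

View pics/p7.png

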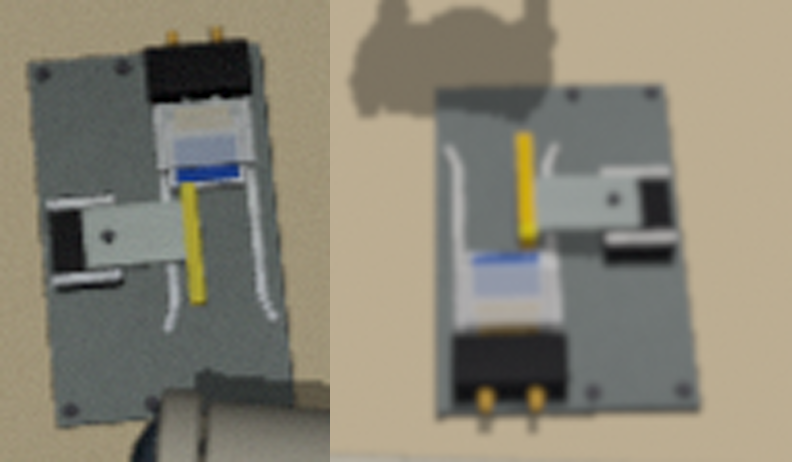

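The module sits behind the shut gate with its tail at the lip, and the arm is clear. I'm handing in.

```bash
python3 -c "
from plant import bot
print(bot.sign_off())"
```

```text
the job is handed in; nothing more can be done
None
```

The blue module is loaded in the fixture, contact end in, with the spring gate shut behind it. I handed the job in at about 27 s; the hand-in reports no verdict, so these are my own checks.

**What I did:** I laid the module in the feed and pushed it up the rails with the closed fingers. I then held the gate open at its stop, about 20 mm, while pushing the module in against the contacts. The fingers then slid across along −y, so the gate closed before I backed out and lifted clear.

**Contact force:** the highest push I read at the wrist was about 13 N, against the 45 N limit. That reading also includes friction.

**Last checks:**
- **Module:** the top camera puts its end face about 47.5 mm past the lip's inner face and within about 1 mm of the centre line. In the picture it lies straight, with its tail at the lip.
- **Gate:** the top picture shows it in the same place as before it was opened. The lip is at y ≈ 10 mm, against 9 mm when shut.
- **Arm:** it is clear of everything, and the wrist force is near zero.

**Disagreement:** the scene camera put the module's centre at x ≈ 16 mm instead of 23, with low confidence (0.37) through the clear roof. I went by the top view and the picture instead. The gate tail's y also read 2 to 3 mm low, as it did before the gate was opened.

I did not re-measure the other things on the bench at the end, but the arm stayed clear of them throughout.

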